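Feel round the filter basket's lip

ROBOT

A 6-joint arm with a two-finger parallel gripper is mounted at the origin on the work surface. World frame = base frame: x ahead of the robot, y to its left, z up, the work surface at z = 0. Lengths are in m, angles in rad, forces in N, time in s.
With the tool pointing down it reaches from about 0.3 to 0.775 m from the base axis. Payload 14.6 kg.
Tool frame: the origin (TCP) lies midway between the tips of the shut fingers; the grasp point (between the pads) lies 19 mm behind it (bot.pinch_z is the distance from the TCP to the grasp point, in m); z points along the fingers, y is the direction in which the jaws open and shut (so a half turn about z gives the same grasp; the last joint's range is limited). The gripper opens to 85 mm and grips with 20 to 120 N. Pads are 22 mm wide; open, the fingers measure 114 mm over their backs; the gripper's body (76 mm by 85 mm) begins 54 mm behind the grasp point. The pads swing forward as they close: fully open they stand 13 mm farther back than shut.
Start: joints at [1.036, 0.3, 1.521, -0, 1.321, -0.067], TCP at [0.248, 0.491, 0.231] pointing down, gripper open.
Joint ranges: [-3.03, 3.03], [-0.79, 2.21], [0.23, 2.52], [-1.04, 4.18], [0, 3.07], [-2.55, 2.55]. Speed limits (rad/s): [2.22, 2.22, 2.57, 3.14, 3.14, 3.14].

INTERFACE

Orientations are given as a rotation vector (axis times angle).
In Python, from rig import bot gives the robot as it stands.
- The arm moves only by the tool jog_arm, never from a script. Its arguments are lists of equal length, an entry for each row: "travel": the shift along the world's x, y, z in units of 200 mm (1.0 is 200 mm), a list of three; "turn": the turn, a rotation vector about the world's x, y, z in units of 0.1 rad (1.0 is 0.1 rad), a list of three. In form: {"travel": [[x, y, z], ...], "turn": [[ax, ay, az], ...]}. A call has 1 to 20 rows; each row shifts and turns the pose as measured when the row begins; what a row does not reach is not made up. A row lasts 1/10 s, in which the tool goes at most 50 mm and 8.59 degrees, less where a joint would pass 70% of its speed; a pose out of reach is approached as far as the arm can. A call with a number of a shift or a turn outside -1 to 1 is refused whole. A call with a gripper value outside its range is refused whole. "gripper" is the opening, from 0 (shut) to 1 (fully open), set as the call begins (left out, the last holds). The fingers move at their own pace and stop on an object; the grip force is fixed at half the most. Time passes only in rows, so rows that do not move let the fingers close. It gives the time, the measured TCP pose, the force and the opening at its end, in the units of the state.
- bot.observe(): the state, without advancing time (a new reading comes with each control period).
- bot.capture(name): name is "scene" or "top"; returns the picture (420x560x3 uint8, red, green, blue); there is no depth.
- bot.camera_info(name): a dict with "fx", "fy", "cx", "cy" (pixels), "distortion" ([k1, k2, p1, p2, k3] as OpenCV has them; the pictures are not rectified), "xyz" and "rotation" of the camera in the world. Camera axes: x right, y down, z forward; pixel columns grow to the right and rows downward; lengths in m; the calibration is good to about 2 mm. A picture is of the moment at which its call begins. camera_info takes no time and is no camera call.
- bot.sign_off(): hands the job in, once; it reports no verdict.
The state is a dict: "clock": time; "q": joint angles; "joint_velocities": joint speeds; "joint_torque": joint torques, N m; "tool_pos": TCP position; "ee_rot": TCP orientation; "force": force on the tool from outside, world axes, zero at the start; "wrist_torque": the same for the moment, N m; "grip_width": opening from 0.0 (shut) to 1.0 (fully open).
Only numpy, scipy, OpenCV 4.12 (cv2) and the standard library are available. Lean on these libraries where they do the work, as an engineer would, in place of code of your own. Each camera call takes 0.05 s, during which the arm holds its last target.

TASK

Check the empty filter basket for dents before service: with the fingers closed together and pointing straight down, rest the fingertips lightly on the basket's lip on the handle side, run them along the lip clockwise (seen from above) all the way round and back to the handle side, then draw clear. Do not pick up, tip or push the portafilter out of its place in the tamping stand, and leave the other things on the counter alone.

Things in the scene. Friction and masses are not known exactly. Their poses are not given: they have to be found in the camera images.
- portafilter: Loose bottomless portafilter, 0.55 kg: dark steel ring 70 mm wide holding an empty open basket whose flat bright lip (67 mm outside, 57 inside) is its top, 36 mm above the origin. Ears at +-y to 42 mm, top 30 mm up. Neck (14 mm) and black handle (29 mm thick) level along -x to 182 mm from the axis, centre line 22 mm up. Basket floor 28 mm below the lip. Origin: centre of underside, z up.
- stand: Fixed tamping stand: steel base 150 x 120 x 8 mm, black silicone pad on it, top 20 mm above the counter (lip: 56 mm). Soft: the portafilter sinks 0.25 mm per N pressed on its lip (at most 6 mm) and springs back. Notched neck rest, cheeks 44 mm above the counter, 44 to 60 mm from the basket's axis. Origin on the counter below the basket's axis, z up, handle along -x.
- rim_0 (a point): Point on the upper face of the basket's lip, on the middle of its width (31 mm from the axis), at the middle of the handle side, right above the root of the handle; axes as portafilter.
- rim_1 (a point): Point on the upper face of the basket's lip, on the middle of its width (31 mm from the axis), an eighth of a turn clockwise (seen from above) from rim_0; axes as portafilter.
- rim_2 (a point): Point on the upper face of the basket's lip, on the middle of its width (31 mm from the axis), a quarter turn clockwise from rim_0, above one locking ear; axes as portafilter.
- rim_3 (a point): Point on the upper face of the basket's lip, on the middle of its width (31 mm from the axis), three eighths of a turn clockwise from rim_0; axes as portafilter.
- rim_4 (a point): Point on the upper face of the basket's lip, on the middle of its width (31 mm from the axis), straight opposite the handle; axes as portafilter.
- rim_5 (a point): Point on the upper face of the basket's lip, on the middle of its width (31 mm from the axis), five eighths of a turn clockwise from rim_0; axes as portafilter.
- rim_6 (a point): Point on the upper face of the basket's lip, on the middle of its width (31 mm from the axis), three quarters of a turn clockwise from rim_0, above the other locking ear; axes as portafilter.
- rim_7 (a point): Point on the upper face of the basket's lip, on the middle of its width (31 mm from the axis), seven eighths of a turn clockwise from rim_0; axes as portafilter.
- tamper: Bystander: aluminium coffee tamper standing on its 58 mm base, 86 mm tall; origin at the centre of its underside.
- pitcher: Bystander: steel milk pitcher, 84 mm across, 98 mm tall, handle to 70 mm from its axis on +y; origin at the centre of its underside.
- cup: Bystander: white mug-shaped cup, 72 mm across, 62 mm tall, handle on +y; origin at the centre of its underside.
- funnel: Bystander: plain aluminium dosing ring, 68 mm across, 24 mm tall, lying on the counter (not part of the portafilter); origin at the centre of its underside.
Not all that is in view belongs to the job. What is shaped like the portafilter but green is not meant. What is shaped like the stand but green is not meant.

How it is judged:
By the outcome, as a careful person would: the job done as asked, in the order asked, and still so for the second after the job is handed in, with the robot touching nothing.
It also fails if it takes over 64 s, if anything falls off the work surface, if the arm or the gripper's body presses on something with over 40 N, if the wrist force passes 120 N, or if a joint passes its speed limit or range.

## Working session

There is one attempt and no reset: what is moved stays moved. The work goes in short steps, Python scripts to look and compute and a tool call to move; the robot and the scene stay as the last step left them, time stands still between calls to the robot, and variables do not carry over. Pictures are saved under pics/ and viewed, and the job is handed in when it is done.

Besides the shell and the picture viewer there is one more tool, called after "Call:" by a JSON object that holds its "name" and its "arguments", one argument or row to a line. jog_arm: Moves the arm, as the interface text tells. Shifts and turns lie within -1 to 1; 1 stands for 200 mm of shift or 0.1 rad of turn. Its arguments: {"type":"object","properties":{"travel":{"type":"array"},"turn":{"type":"array"},"gripper":{"type":"number"}},"required":["travel","turn"]}

```bash
mkdir -p pics; ls; python3 - <<'E'
from rig import bot
import cv2
for n in("scene","top"):
    cv2.imwrite(f"pics/{n}0.png",bot.capture(n)[:,:,::-1]); print(bot.camera_info(n))
print(bot.observe())
E
```

```text
pics
{'fx': 473.9257587558283, 'fy': 473.9257587558283, 'cx': 273.56240640717357, 'cy': 206.2257289691745, 'distortion': array([-0.14200347,  0.        ,  0.        ,  0.        ,  0.        ]), 'xyz': array([1.23362905, 0.06027196, 0.98027622]), 'rotation': array([-1.82351238, -1.93746759,  0.63289214])}
{'fx': 403.00507204007545, 'fy': 403.00507204007545, 'cx': 275.34954324152886, 'cy': 202.36047834110892, 'distortion': array([0.01917448, 0.        , 0.        , 0.        , 0.        ]), 'xyz': array([0.43235793, 0.01437077, 0.98703644]), 'rotation': array([-2.06364091,  2.17240784, -0.22123311])}
{'clock': 0.1, 'q': array([ 1.03635224e+00,  3.00425396e-01,  1.52147793e+00, -1.25743687e-05,
        1.32070172e+00, -6.65999509e-02]), 'joint_velocities': array([ 2.04791141e-03, -1.06201354e-03, -1.40040857e-03, -1.55482718e-03,
       -2.44474001e-03, -3.46028908e-06]), 'joint_torque': array([-9.49946188e-04, -5.44378817e+01, -3.62371802e+01, -1.36219323e-04,
        3.00675085e-03, -2.70610388e-05]), 'tool_pos': array([0.24793614, 0.49072877, 0.23079002]), 'ee_rot': array([-7.28132417e-01, -3.05575121e+00,  1.52451117e-03]), 'force': array([-0.25751429,  0.86050029,  1.03022283]), 'wrist_torque': array([-0.02119878, -0.01574032,  0.02796651]), 'grip_width': 0.9982976047768262}
```

View pics/scene0.png

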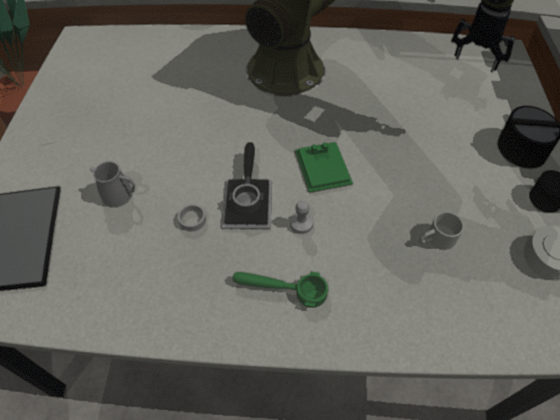

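View pics/top0.png

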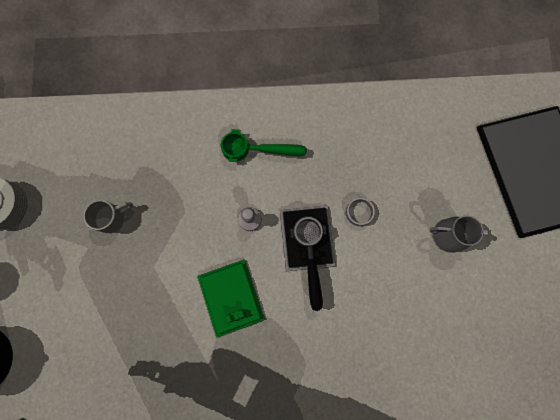

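The portafilter with its black stand is at about (308,232) in the top view and (246,195) in the scene view. Its handle points toward the robot, ending near (317,307) in the top view. I'll zoom in on both.

```bash
python3 - <<'E'
import cv2,numpy as np
t=cv2.imread("pics/top0.png")[195:315,265:355]; s=cv2.imread("pics/scene0.png")[140:232,210:290]
def up(a,k): 
    a=cv2.resize(a,None,fx=k,fy=k,interpolation=cv2.INTER_CUBIC); return np.clip((a/255.)**.6*255,0,255).astype('u1')
cv2.imwrite("pics/tz.png",up(t[:80],8)[:600]);cv2.imwrite("pics/sz.png",up(s,6))
E
```

```text
(no output)
```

View pics/tz.png

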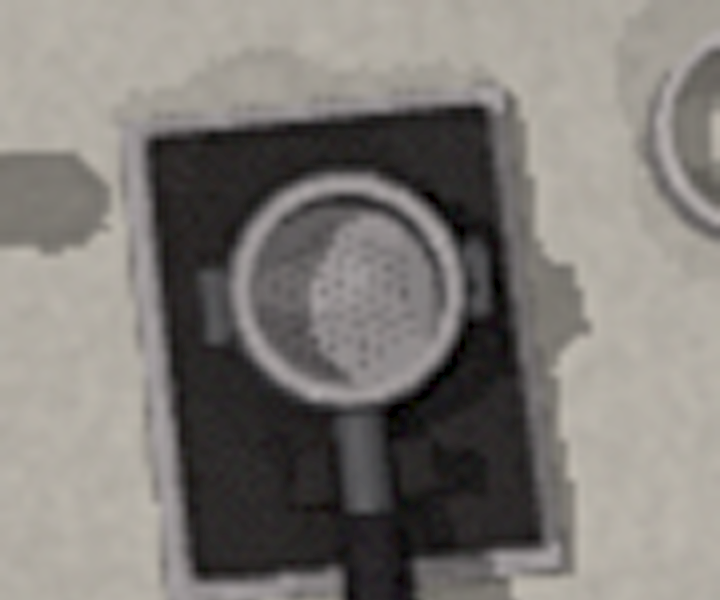

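View pics/sz.png

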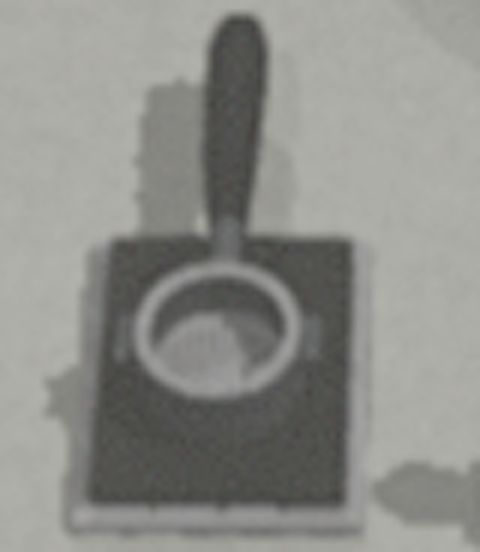

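```bash
cat > h.py <<'E'
import cv2,numpy as np
from scipy.optimize import minimize
from scipy.ndimage import map_coordinates
from rig import bot
C={n:bot.camera_info(n) for n in("scene","top")}
def proj(n,P):
    c=C[n];R=cv2.Rodrigues(np.array(c["rotation"]))[0]
    K=np.array([[c["fx"],0,c["cx"]],[0,c["fy"],c["cy"]],[0,0,1]])
    Rt=R.T
    return cv2.projectPoints(np.asarray(P,float).reshape(-1,3),cv2.Rodrigues(Rt)[0],-Rt@c["xyz"],K,c["distortion"])[0][:,0]
a=np.linspace(0,2*np.pi,90,endpoint=False)
def ring(c,r,z): return np.c_[c[0]+r*np.cos(a),c[1]+r*np.sin(a),np.full(90,z)]
def samp(im,uv): return map_coordinates(im,[uv[:,1],uv[:,0]],order=1)
def fit(ims,names,x0,z=.056):
    def cost(p):
        v=0
        for n in names:
            on=np.mean([samp(ims[n],proj(n,ring(p,r,z))) for r in(.0295,.031,.0325)])
            off=np.mean([samp(ims[n],proj(n,ring(p,r,z))) for r in(.036,.0375)])
            v+=off-on
        return v
    best=min(((cost(x0+np.array([i,j])*.002),i,j) for i in range(-6,7) for j in range(-6,7)))
    return minimize(cost,x0+np.array(best[1:])*.002,method="Nelder-Mead",options=dict(xatol=1e-5,initial_simplex=None))
def ray(n,uv,z):
    c=C[n];K=np.array([[c["fx"],0,c["cx"]],[0,c["fy"],c["cy"]],[0,0,1]])
    u=cv2.undistortPoints(np.array([[uv]],float),K,c["distortion"])[0,0]
    R=cv2.Rodrigues(np.array(c["rotation"]))[0]; d=R@np.array([*u,1]); return c["xyz"]+d*(z-c["xyz"][2])/d[2]
E
python3 - <<'E'
from h import *
ims={n:cv2.imread(f"pics/{n}0.png").astype(float).mean(2) for n in C}
p=ray("top",(308.1,230.8),.056);q=ray("scene",(245.9,194.5),.056);print(p,q)
for ns in(["top"],["scene"],["top","scene"]):
    r=fit(ims,ns,p[:2].copy());print(ns,r.x,r.fun)
# axis
print("handle end top",ray("top",(317,307),.042))
# stand edges in top (pad corners at z .02) from tz
for uv in((150,138),(490,105),(548,545),(195,578)):
    print(ray("top",(265+(uv[0]+.5)/8-.5,195+(uv[1]+.5)/8-.5),.02))
E
```

```text
[ 0.55066764 -0.06967482  0.056     ] [ 0.54935082 -0.06686839  0.056     ]
['top'] [ 0.5512851  -0.06926379] -80.79588686303333
['scene'] [ 0.54852269 -0.06723782] -49.5120498026351
['top', 'scene'] [ 0.55053373 -0.06852065] -116.49766394707001
handle end top [ 0.37783583 -0.07924338  0.042     ]
[ 0.60478662 -0.01574732  0.02      ]
[ 0.60969886 -0.11997235  0.02      ]
[ 0.47620965 -0.12694078  0.02      ]
[ 0.4718851  -0.02171284  0.02      ]
```

Call:
{"name": "jog_arm", "arguments": {
  "travel": [
    [0.085,-0.175,0],
    [0.085,-0.175,0],
    [0.085,-0.175,0],
    [0.085,-0.175,0],
    [0.085,-0.175,0],
    [0.085,-0.175,0],
    [0.085,-0.175,0],
    [0.085,-0.175,0],
    [0.085,-0.175,0],
    [0.085,-0.175,0],
    [0.085,-0.175,0],
    [0.085,-0.175,0],
    [0.085,-0.175,0],
    [0.085,-0.175,0]
  ],
  "turn": [
    [0,0,0],
    [0,0,0],
    [0,0,0],
    [0,0,0],
    [0,0,0],
    [0,0,0],
    [0,0,0],
    [0,0,0],
    [0,0,0],
    [0,0,0],
    [0,0,0],
    [0,0,0],
    [0,0,0],
    [0,0,0]
  ],
  "gripper": 0
}}

```text
clock: 1.5
tool_pos: [0.488, -0.0176, 0.2274]
ee_rot: [-0.717, -3.055, 0.007]
force: [0.9, 0.4, 0.2]
grip_width: 0.0
```

Call:
{"name": "jog_arm", "arguments": {
  "travel": [
    [0.05,-0.09,0],
    [0.05,-0.09,-0.1],
    [0.05,-0.08,-0.2],
    [0,0,-0.2],
    [0,0,-0.1],
    [0,0,0]
  ],
  "turn": [
    [0,0,0],
    [0,0,0],
    [0,0,0],
    [0,0,0],
    [0,0,0],
    [0,0,0]
  ]
}}

```text
clock: 2.1
tool_pos: [0.5193, -0.0771, 0.1022]
ee_rot: [-0.727, -3.052, 0.008]
force: [-1.2, 0.3, -0.2]
grip_width: -0.002
```

```bash
cat > look.py <<'E'
import sys
from h import *
k=sys.argv[1]
for n,(r0,r1,c0,c1) in dict(scene=(110,235,200,300),top=(180,290,260,360)).items():
    im=bot.capture(n)[:,:,::-1]; cv2.imwrite(f"pics/{n}{k}.png",im)
    z=cv2.resize(im[r0:r1,c0:c1],None,fx=4,fy=4,interpolation=cv2.INTER_CUBIC)
    z=np.clip((z/255.)**.6*255,0,255).astype('u1')
    uv=(proj(n,[bot.observe()["tool_pos"]])[0]-[c0,r0]+.5)*4-.5
    print(n,uv)
    z2=z.copy(); cv2.drawMarker(z2,tuple(int(round(v)) for v in uv),(0,0,255),0,12,1)
    globals()[n+"z"]=np.vstack([z,]) if 0 else z2
h=max(scenez.shape[0],topz.shape[0])
f=lambda z:cv2.copyMakeBorder(z,0,h-z.shape[0],0,0,0)
cv2.imwrite(f"pics/both{k}.png",np.hstack([f(scenez),f(topz)]))
print({k:np.round(v,4) for k,v in bot.observe().items() if k in("tool_pos","ee_rot","force","q","clock")})
E
python3 look.py 1
```

```text
scene [167.97879455 251.70013713]
top [218.51453053 246.90707699]
{'clock': np.float64(2.2), 'q': array([-0.2144,  0.3899,  1.7169, -0.0057,  1.035 , -1.3153]), 'tool_pos': array([ 0.5206, -0.0771,  0.1051]), 'ee_rot': array([-0.7269, -3.0562,  0.0077]), 'force': array([-0.6714, -0.2686,  0.3262])}
```

View pics/both1.png

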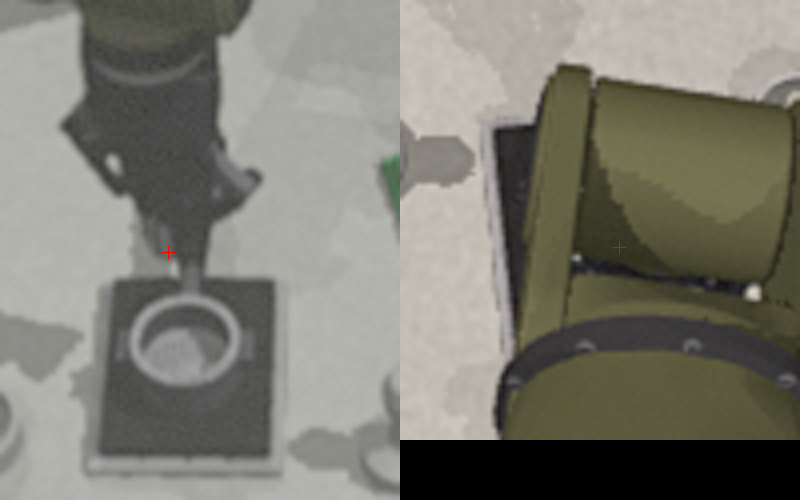

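The scene view shows the closed fingers above the near part of the stand, with the tip around (190,265) in the crop. The top view is blocked by the arm. I'll enlarge the tip area.

```bash
python3 - <<'E'
import cv2,numpy as np
im=cv2.imread("pics/scene1.png")[145:215,220:275]
z=cv2.resize(im,None,fx=8,fy=8,interpolation=cv2.INTER_CUBIC)
z=np.clip((z/255.)**.35*255,0,255).astype('u1'); z=cv2.normalize(z,None,0,255,cv2.NORM_MINMAX)
cv2.imwrite("pics/t1.png",z)
E
```

```text
(no output)
```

View pics/t1.png

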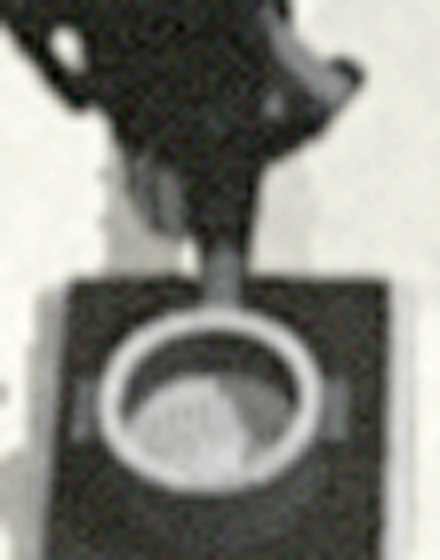

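Call:
{"name": "jog_arm", "arguments": {
  "travel": [
    [-0.007,0.02,-0.05],
    [0,0.015,-0.07],
    [0,0,-0.05],
    [0,0,-0.02],
    [0,0,0]
  ],
  "turn": [
    [0,0,0],
    [0,0,0],
    [0,0,0],
    [0,0,0],
    [0,0,0]
  ]
}}

```text
clock: 2.7
tool_pos: [0.5206, -0.0691, 0.0676]
ee_rot: [0.724, 3.051, -0.007]
force: [-0.5, -0.2, -0.2]
grip_width: -0.003
```

```bash
cat > tip.py <<'E'
import sys
from h import *
k=sys.argv[1]
c0,r0=215,150
im=bot.capture("scene")[:,:,::-1]; cv2.imwrite(f"pics/s{k}.png",im)
o=bot.observe()
z=cv2.resize(im[r0:r0+60,c0:c0+70],None,fx=9,fy=9,interpolation=cv2.INTER_CUBIC)
z=np.clip((z/255.)**.4*255,0,255).astype('u1'); z=cv2.normalize(z,None,0,255,cv2.NORM_MINMAX)
uv=(proj("scene",[o["tool_pos"]])[0]-[c0,r0]+.5)*9-.5
cv2.drawMarker(z,tuple(int(round(v)) for v in uv),(0,0,255),0,10,1)
R=cv2.Rodrigues(o["ee_rot"])[0]
print("tcp",np.round(o["tool_pos"],4),"f",np.round(o["force"],2),"z",np.round(R[:,2],4),"x",np.round(R[:,0],3),"t",o["clock"])
cv2.imwrite(f"pics/t{k}.png",z)
E
python3 tip.py 2
```

```text
tcp [ 0.5207 -0.0691  0.0679] f [-0.76 -0.55 -0.06] z [ 0.0049 -0.006  -1.    ] x [-0.893  0.449 -0.007] t 2.75
```

View pics/t2.png

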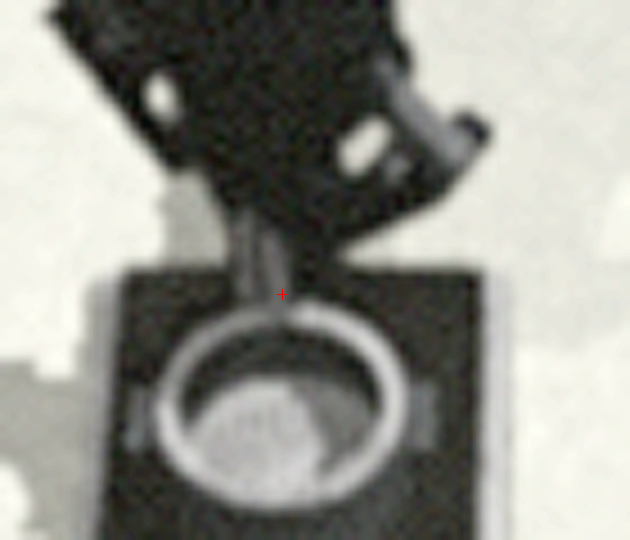

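```bash
cat > wire.py <<'E'
import sys
from h import *
k,tcp,h=sys.argv[1],np.array(eval(sys.argv[2])),float(sys.argv[3])
c0,r0=215,150
im=cv2.imread(f"pics/s{k}.png")[r0:r0+60,c0:c0+60]
z=cv2.resize(im,None,fx=10,fy=10,interpolation=cv2.INTER_CUBIC)
z=np.clip((z/255.)**.35*255,0,255).astype('u1'); z=cv2.normalize(z,None,0,255,cv2.NORM_MINMAX)
x=np.array([-.893,.449,0]);y=np.array([.449,.893,0])
def pl(P,col):
    uv=np.round((proj("scene",P)-[c0,r0]+.5)*10-.5).astype(int); cv2.polylines(z,[uv],True,col,1)
pl([tcp+s*x*.011+t*y*h for s,t in((1,1),(1,-1),(-1,-1),(-1,1))],(0,0,255))
pl([tcp+s*x*.011+t*y*h+[0,0,.03] for s,t in((1,1),(1,-1),(-1,-1),(-1,1))],(0,160,255))
for c,col in(((.5505,-.0685),(0,255,0)),((.5485,-.0672),(255,0,0))): 
    for r in (.0335,.0285): pl(ring(c,r,.056),col)
cv2.imwrite(f"pics/w{k}.png",z)
E
python3 wire.py 2 "[.5207,-.0691,.0679]" .008
```

```text
(no output)
```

View pics/w2.png

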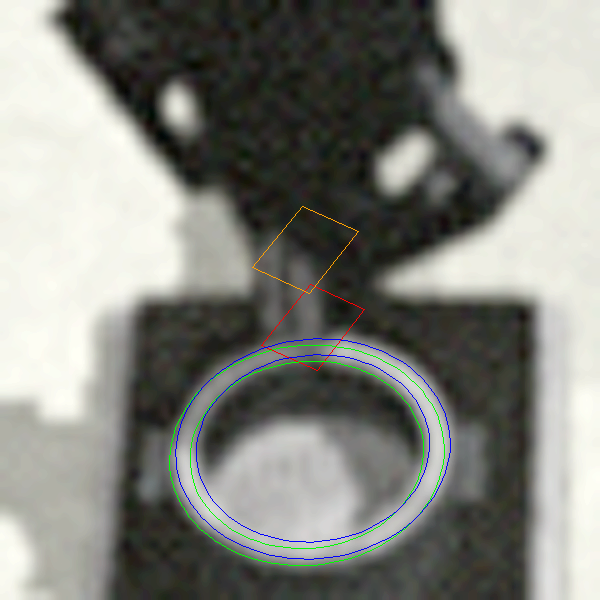

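```bash
python3 - <<'E'
import cv2,numpy as np
c0,r0=232,170
im=cv2.imread("pics/s2.png")[r0:r0+25,c0:c0+32]
z=cv2.resize(im,None,fx=22,fy=22,interpolation=cv2.INTER_CUBIC)
z=np.clip((z/255.)**.5*255,0,255).astype('u1'); z=cv2.normalize(z,None,0,255,cv2.NORM_MINMAX)
cv2.imwrite("pics/v2.png",z)
E
```

```text
(no output)
```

View pics/v2.png

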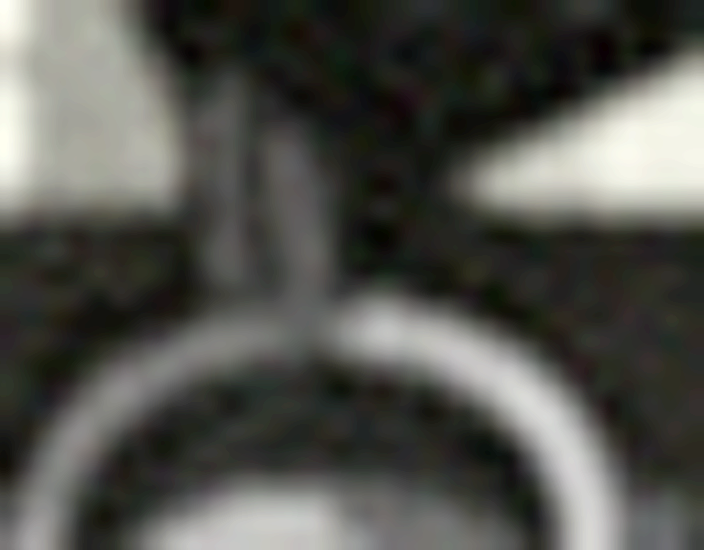

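Call:
{"name": "jog_arm", "arguments": {
  "travel": [
    [0,-0.004,-0.02],
    [0,0,-0.02],
    [0,0,-0.01]
  ],
  "turn": [
    [0,0,0],
    [0,0,0],
    [0,0,0]
  ]
}}

```text
clock: 3.05
tool_pos: [0.5212, -0.0703, 0.0581]
ee_rot: [0.724, 3.049, -0.007]
force: [0.2, 0.2, -0.1]
grip_width: -0.001
```

Call:
{"name": "jog_arm", "arguments": {
  "travel": [
    [-0.004,0,-0.005],
    [0,0,-0.005],
    [0,0,-0.005]
  ],
  "turn": [
    [0,0,0],
    [0,0,0],
    [0,0,0]
  ]
}}

```text
clock: 3.35
tool_pos: [0.5204, -0.0703, 0.055]
ee_rot: [0.724, 3.049, -0.007]
force: [-1.2, 0.5, 4.2]
grip_width: -0.001
```

```bash
python3 tip.py 3
```

```text
tcp [ 0.5203 -0.0703  0.0549] f [-1.64  0.29  4.27] z [ 0.0065 -0.0063 -1.    ] x [-0.893  0.45  -0.009] t 3.4
```

```bash
cat > arc.py <<'E'
import sys
from h import *
# arc.py end_deg nrows : clockwise deg from rim_0
end,n=float(sys.argv[1]),int(sys.argv[2])
c=np.array([.5512,-.0683]);yaw=.055
if len(sys.argv)>3: c=np.array(eval(sys.argv[3]))
o=bot.observe();p=o["tool_pos"]
d=p[:2]-c; now=np.degrees((np.pi+yaw-np.arctan2(d[1],d[0]))%(2*np.pi))
if now>350 and end<100: now-=360
if now<90 and end>300: now+=360
P=lambda t:c+.031*np.array([np.cos(np.pi+yaw-np.radians(t)),np.sin(np.pi+yaw-np.radians(t))])
R=cv2.Rodrigues(o["ee_rot"])[0]
print("deg",round(now,1),"r",round(np.hypot(*d)*1e3,2),"z",round(p[2],5),"f",np.round(o["force"],1),"tilt",np.round(R[:2,2],4),"t",o["clock"],"twist",np.round(R[:2,0],3))
w=[p[:2]]+[P(now+(end-now)*i/n) for i in range(1,n+1)]
print([[float(round(v/.2,3)) for v in b-a]+[0] for a,b in zip(w,w[1:])])
print("goal",P(end))
E
python3 arc.py 22.5 6
```

```text
deg -0.6 r 30.92 z 0.05489 f [-1.6  0.3  4.3] tilt [ 0.0065 -0.0063] t 3.4 twist [-0.893  0.45 ]
[[-0.001, 0.01, 0], [0.0, 0.01, 0], [0.001, 0.01, 0], [0.002, 0.01, 0], [0.002, 0.01, 0], [0.003, 0.01, 0]]
goal [ 0.5219509  -0.05802917]
```

Call:
{"name": "jog_arm", "arguments": {
  "travel": [
    [-0.001,0.01,0.001],
    [0,0.01,0],
    [0.001,0.01,0],
    [0.002,0.01,0],
    [0.002,0.01,0],
    [0.003,0.01,0]
  ],
  "turn": [
    [0.03,0.03,0],
    [0.03,0.03,0],
    [0,0,0],
    [0,0,0],
    [0,0,0],
    [0,0,0]
  ]
}}

```text
clock: 4.0
tool_pos: [0.5224, -0.0578, 0.0557]
ee_rot: [0.726, 3.055, -0.0]
force: [0.5, -1.5, 1.9]
grip_width: 0.002
```

```bash
python3 arc.py 45 6
```

```text
deg 23.1 r 30.66 z 0.05571 f [ 0.5 -1.5  1.9] tilt [ 0.0016 -0.0007] t 4.0 twist [-0.893  0.45 ]
[[0.002, 0.01, 0], [0.004, 0.009, 0], [0.005, 0.009, 0], [0.005, 0.008, 0], [0.006, 0.008, 0], [0.006, 0.008, 0]]
goal [ 0.52810783 -0.04761785]
```

Call:
{"name": "jog_arm", "arguments": {
  "travel": [
    [0.002,0.01,-0.002],
    [0.004,0.009,-0.001],
    [0.005,0.009,0],
    [0.005,0.008,-0.001],
    [0.006,0.008,0],
    [0.006,0.008,-0.001]
  ],
  "turn": [
    [0,0,0],
    [0,0,0],
    [0,0,0],
    [0,0,0],
    [0,0,0],
    [0,0,0]
  ]
}}

```text
clock: 4.6
tool_pos: [0.5283, -0.0468, 0.055]
ee_rot: [0.725, 3.055, -0.002]
force: [-2.1, -2.6, 5.3]
grip_width: 0.003
```

```bash
python3 arc.py 67.5 6
```

```text
deg 46.4 r 31.4 z 0.05496 f [-2.1 -2.6  5.3] tilt [ 0.0014 -0.0013] t 4.6 twist [-0.893  0.45 ]
[[0.008, 0.005, 0], [0.007, 0.006, 0], [0.008, 0.006, 0], [0.008, 0.005, 0], [0.008, 0.005, 0], [0.008, 0.004, 0]]
goal [ 0.53778033 -0.04035519]
```

Call:
{"name": "jog_arm", "arguments": {
  "travel": [
    [0.008,0.005,0.002],
    [0.007,0.006,0],
    [0.008,0.006,0],
    [0.008,0.005,-0.001],
    [0.008,0.005,0],
    [0.008,0.004,0]
  ],
  "turn": [
    [0,0,0],
    [0,0,0],
    [0,0,0],
    [0,0,0],
    [0,0,0],
    [0,0,0]
  ]
}}

```text
clock: 5.2
tool_pos: [0.5381, -0.0397, 0.055]
ee_rot: [0.726, 3.056, -0.001]
force: [-3.9, -1.9, 5.0]
grip_width: 0.003
```

```bash
python3 arc.py 90 6
```

```text
deg 68.5 r 31.42 z 0.05495 f [-3.9 -1.9  5. ] tilt [-0.     -0.0009] t 5.2 twist [-0.893  0.449]
[[0.01, 0.002, 0], [0.009, 0.003, 0], [0.009, 0.003, 0], [0.009, 0.002, 0], [0.01, 0.001, 0], [0.01, 0.001, 0]]
goal [ 0.54949586 -0.03734688]
```

Call:
{"name": "jog_arm", "arguments": {
  "travel": [
    [0.01,0.002,0.002],
    [0.009,0.002,0.001],
    [0.009,0.002,0],
    [0.009,0.002,0],
    [0.01,0.001,0],
    [0.01,0,0]
  ],
  "turn": [
    [0,0,0],
    [0,0,0],
    [0,0,0],
    [0,0,0],
    [0,0,0],
    [0,0,0]
  ]
}}

```text
clock: 5.8
tool_pos: [0.5504, -0.0373, 0.0553]
ee_rot: [-0.725, -3.056, 0.0]
force: [-3.0, -0.2, 4.1]
grip_width: 0.001
```

```bash
python3 arc.py 112.5 6; python3 tip.py 4
```

```text
deg 91.6 r 31.05 z 0.05529 f [-3.  -0.2  4.1] tilt [-0.0006 -0.0002] t 5.8 twist [-0.893  0.449]
[[0.009, -0.0, 0], [0.009, -0.001, 0], [0.009, -0.001, 0], [0.009, -0.002, 0], [0.009, -0.002, 0], [0.009, -0.003, 0]]
goal [ 0.56147083 -0.0390509 ]
tcp [ 0.5506 -0.0373  0.0553] f [-1.41  0.39  3.22] z [-3.e-04 -2.e-04 -1.e+00] x [-0.893  0.449  0.   ] t 5.85
```

View pics/t4.png

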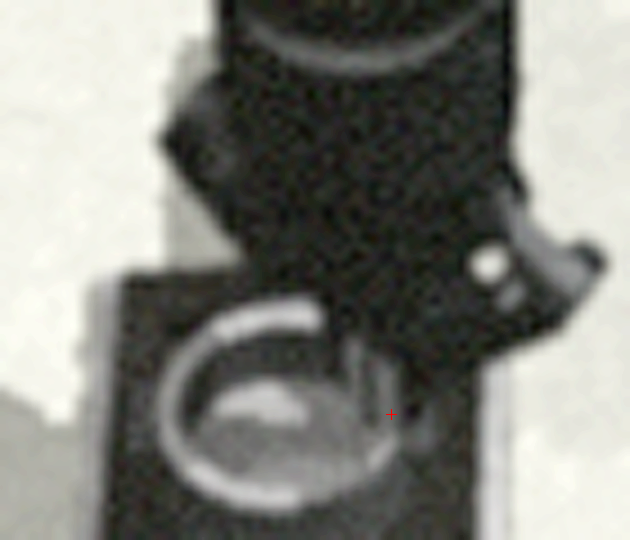

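Call:
{"name": "jog_arm", "arguments": {
  "travel": [
    [0.009,0,0],
    [0.009,-0.001,0],
    [0.009,-0.001,0],
    [0.009,-0.002,0],
    [0.009,-0.002,0],
    [0.009,-0.003,0]
  ],
  "turn": [
    [0,0,0],
    [0,0,0],
    [0,0,0],
    [0,0,0],
    [0,0,0],
    [0,0,0]
  ]
}}

```text
clock: 6.45
tool_pos: [0.5622, -0.039, 0.0553]
ee_rot: [-0.725, -3.056, -0.0]
force: [-3.3, 0.6, 4.5]
grip_width: 0.001
```

```bash
python3 arc.py 135 6
```

```text
deg 113.7 r 31.32 z 0.0553 f [-3.3  0.6  4.5] tilt [-0.0007  0.0002] t 6.45 twist [-0.893  0.449]
[[0.008, -0.005, 0], [0.009, -0.004, 0], [0.008, -0.005, 0], [0.008, -0.005, 0], [0.008, -0.006, 0], [0.007, -0.006, 0]]
goal [ 0.57188215 -0.04520783]
```

Call:
{"name": "jog_arm", "arguments": {
  "travel": [
    [0.008,-0.005,0.001],
    [0.009,-0.004,0],
    [0.008,-0.005,0],
    [0.008,-0.005,0],
    [0.008,-0.006,0],
    [0.007,-0.006,0]
  ],
  "turn": [
    [0,0,0],
    [0,0,0],
    [0,0,0],
    [0,0,0],
    [0,0,0],
    [0,0,0]
  ]
}}

```text
clock: 7.05
tool_pos: [0.5729, -0.0455, 0.0555]
ee_rot: [-0.725, -3.056, -0.001]
force: [-1.3, 1.3, 3.1]
grip_width: 0.0
```

```bash
python3 arc.py 157.5 6
```

```text
deg 136.7 r 31.49 z 0.05548 f [-1.3  1.3  3.1] tilt [-0.0001  0.0005] t 7.05 twist [-0.893  0.449]
[[0.005, -0.008, 0], [0.006, -0.007, 0], [0.006, -0.007, 0], [0.005, -0.008, 0], [0.005, -0.008, 0], [0.004, -0.008, 0]]
goal [ 0.57914481 -0.05488033]
```

Call:
{"name": "jog_arm", "arguments": {
  "travel": [
    [0.004,-0.008,0],
    [0.006,-0.007,0],
    [0.006,-0.007,0],
    [0.005,-0.008,0],
    [0.005,-0.008,0],
    [0.004,-0.008,0]
  ],
  "turn": [
    [0,0,0],
    [0,0,0],
    [0,0,0],
    [0,0,0],
    [0,0,0],
    [0,0,0]
  ]
}}

```text
clock: 7.65
tool_pos: [0.5797, -0.0554, 0.0556]
ee_rot: [0.725, 3.056, 0.001]
force: [-0.2, 2.1, 2.9]
grip_width: -0.001
```

```bash
python3 arc.py 180 6
```

```text
deg 158.8 r 31.32 z 0.05556 f [-0.2  2.1  2.9] tilt [0.0007 0.0007] t 7.65 twist [-0.893  0.449]
[[0.002, -0.009, 0], [0.003, -0.009, 0], [0.003, -0.009, 0], [0.002, -0.009, 0], [0.001, -0.009, 0], [0.001, -0.01, 0]]
goal [ 0.58215312 -0.06659586]
```

Call:
{"name": "jog_arm", "arguments": {
  "travel": [
    [0.002,-0.009,0],
    [0.003,-0.009,0],
    [0.003,-0.009,0],
    [0.002,-0.009,0],
    [0.001,-0.009,0],
    [0.001,-0.01,0]
  ],
  "turn": [
    [0,0,0],
    [0,0,0],
    [0,0,0],
    [0,0,0],
    [0,0,0],
    [0,0,0]
  ]
}}

```text
clock: 8.25
tool_pos: [0.5826, -0.0674, 0.0556]
ee_rot: [0.725, 3.056, 0.002]
force: [-1.4, 2.3, 2.0]
grip_width: -0.0
```

```bash
python3 tip.py 5; python3 arc.py 202.5 6
```

```text
tcp [ 0.5826 -0.0677  0.0556] f [0.23 0.72 1.61] z [ 1.4e-03  6.0e-04 -1.0e+00] x [-0.893  0.45  -0.001] t 8.3
deg 182.0 r 31.45 z 0.05562 f [0.2 0.7 1.6] tilt [0.0014 0.0006] t 8.3 twist [-0.893  0.45 ]
[[-0.002, -0.009, 0], [-0.001, -0.009, 0], [-0.001, -0.009, 0], [-0.002, -0.009, 0], [-0.002, -0.009, 0], [-0.003, -0.009, 0]]
goal [ 0.5804491  -0.07857083]
```

View pics/t5.png

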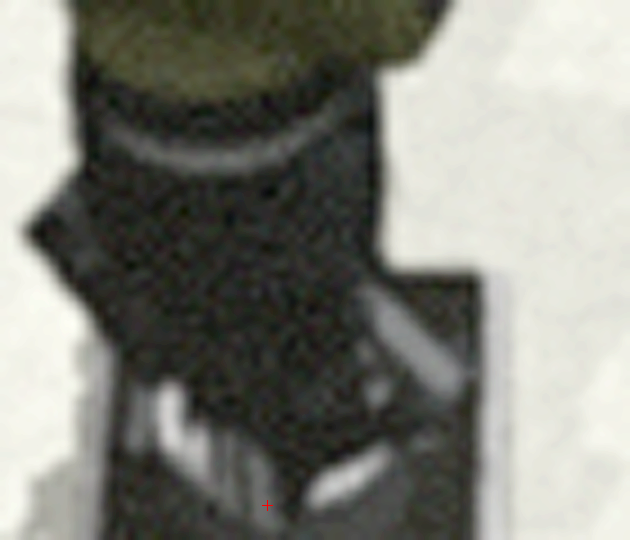

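The fingertips are on the front of the lip, around (255,505) in the crop, with lip showing on both sides and the basket still in place. Contact is light, so I'll press about 0.2 mm lower and continue.

Call:
{"name": "jog_arm", "arguments": {
  "travel": [
    [-0.002,-0.009,-0.001],
    [-0.001,-0.009,0],
    [-0.002,-0.009,-0.001],
    [-0.002,-0.009,0],
    [-0.003,-0.009,0],
    [-0.003,-0.009,0]
  ],
  "turn": [
    [0,0,0],
    [0,0,0],
    [0,0,0],
    [0,0,0],
    [0,0,0],
    [0,0,0]
  ]
}}

```text
clock: 8.9
tool_pos: [0.5803, -0.0792, 0.0555]
ee_rot: [0.725, 3.054, 0.002]
force: [-0.1, 2.8, 2.8]
grip_width: -0.0
```

```bash
python3 arc.py 225 6
```

```text
deg 203.8 r 31.06 z 0.05554 f [-0.1  2.8  2.8] tilt [0.0027 0.0006] t 8.9 twist [-0.893  0.449]
[[-0.004, -0.009, 0], [-0.004, -0.009, 0], [-0.005, -0.008, 0], [-0.005, -0.008, 0], [-0.006, -0.008, 0], [-0.006, -0.007, 0]]
goal [ 0.57429217 -0.08898215]
```

Call:
{"name": "jog_arm", "arguments": {
  "travel": [
    [-0.004,-0.009,0],
    [-0.004,-0.009,0],
    [-0.005,-0.008,0],
    [-0.005,-0.008,0],
    [-0.006,-0.008,0],
    [-0.006,-0.007,0]
  ],
  "turn": [
    [0,0.02,0],
    [0,0,0],
    [0,0,0],
    [0,0,0],
    [0,0,0],
    [0,0,0]
  ]
}}

```text
clock: 9.5
tool_pos: [0.5739, -0.0901, 0.0556]
ee_rot: [0.725, 3.056, 0.001]
force: [1.8, 0.8, 3.2]
grip_width: -0.004
```

```bash
python3 arc.py 247.5 6
```

```text
deg 227.0 r 31.51 z 0.0556 f [1.8 0.8 3.2] tilt [0.001  0.0003] t 9.5 twist [-0.893  0.449]
[[-0.008, -0.005, 0], [-0.007, -0.006, 0], [-0.007, -0.006, 0], [-0.008, -0.005, 0], [-0.008, -0.005, 0], [-0.008, -0.004, 0]]
goal [ 0.56461967 -0.09624481]
```

Call:
{"name": "jog_arm", "arguments": {
  "travel": [
    [-0.008,-0.005,0],
    [-0.007,-0.006,0],
    [-0.007,-0.006,0],
    [-0.008,-0.005,0],
    [-0.008,-0.005,0],
    [-0.008,-0.004,0]
  ],
  "turn": [
    [0,0,0],
    [0,0,0],
    [0,0,0],
    [0,0,0],
    [0,0,0],
    [0,0,0]
  ]
}}

```text
clock: 10.1
tool_pos: [0.564, -0.0971, 0.0556]
ee_rot: [0.725, 3.055, 0.0]
force: [1.7, 0.4, 1.6]
grip_width: 0.004
```

```bash
python3 arc.py 270 6
```

```text
deg 249.3 r 31.55 z 0.05564 f [1.7 0.4 1.6] tilt [ 0.0014 -0.    ] t 10.1 twist [-0.893  0.45 ]
[[-0.01, -0.001, 0], [-0.009, -0.003, 0], [-0.009, -0.002, 0], [-0.009, -0.002, 0], [-0.009, -0.001, 0], [-0.009, -0.001, 0]]
goal [ 0.55290414 -0.09925312]
```

Call:
{"name": "jog_arm", "arguments": {
  "travel": [
    [-0.01,-0.001,-0.001],
    [-0.009,-0.003,-0.001],
    [-0.009,-0.002,0],
    [-0.009,-0.002,0],
    [-0.009,-0.001,0],
    [-0.009,0,0]
  ],
  "turn": [
    [0,0,0],
    [0,0,0],
    [0,0,0],
    [0,0,0],
    [0,0,0],
    [0,0,0]
  ]
}}

```text
clock: 10.7
tool_pos: [0.5524, -0.0994, 0.0556]
ee_rot: [0.725, 3.054, 0.0]
force: [1.9, 0.5, 2.8]
grip_width: -0.002
```

```bash
python3 tip.py 6; python3 arc.py 292.5 6
```

```text
tcp [ 0.5522 -0.0994  0.0555] f [ 0.86 -0.97  2.65] z [ 2.4e-03 -5.0e-04 -1.0e+00] x [-0.893  0.45  -0.002] t 10.75
deg 271.4 r 31.1 z 0.05553 f [ 0.9 -1.   2.6] tilt [ 0.0024 -0.0005] t 10.75 twist [-0.893  0.45 ]
[[-0.01, 0.001, 0], [-0.01, 0.001, 0], [-0.009, 0.001, 0], [-0.009, 0.002, 0], [-0.009, 0.002, 0], [-0.009, 0.003, 0]]
goal [ 0.54092917 -0.0975491 ]
```

View pics/t6.png

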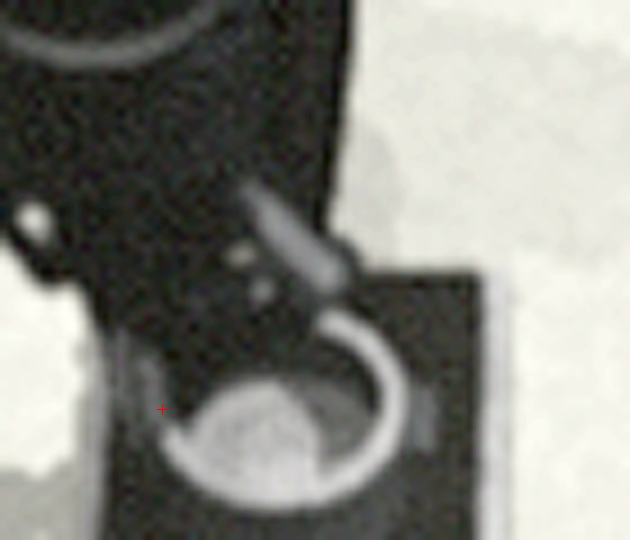

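```bash
python3 arc.py 292.5 6 "[.5512,-.0674]"
```

```text
deg 271.4 r 32.0 z 0.05553 f [ 0.9 -1.   2.6] tilt [ 0.0024 -0.0005] t 10.75 twist [-0.893  0.45 ]
[[-0.01, 0.005, 0], [-0.009, 0.001, 0], [-0.009, 0.001, 0], [-0.009, 0.002, 0], [-0.009, 0.002, 0], [-0.009, 0.003, 0]]
goal [ 0.54092917 -0.0966491 ]
```

Call:
{"name": "jog_arm", "arguments": {
  "travel": [
    [-0.01,0.004,0],
    [-0.009,0.002,0],
    [-0.009,0.001,0],
    [-0.009,0.002,0],
    [-0.009,0.002,0],
    [-0.009,0.003,0]
  ],
  "turn": [
    [0,0.02,0],
    [0,0,0],
    [0,0,0],
    [0,0,0],
    [0,0,0],
    [0,0,0]
  ]
}}

```text
clock: 11.35
tool_pos: [0.5403, -0.0965, 0.0555]
ee_rot: [0.726, 3.056, -0.001]
force: [1.8, -0.9, 2.3]
grip_width: 0.001
```

```bash
python3 arc.py 315 6 "[.5512,-.0674]"
```

```text
deg 293.7 r 31.12 z 0.05554 f [ 1.8 -0.9  2.3] tilt [ 0.0003 -0.0009] t 11.35 twist [-0.893  0.45 ]
[[-0.009, 0.004, 0], [-0.009, 0.004, 0], [-0.008, 0.005, 0], [-0.008, 0.005, 0], [-0.008, 0.006, 0], [-0.007, 0.006, 0]]
goal [ 0.53051785 -0.09049217]
```

Call:
{"name": "jog_arm", "arguments": {
  "travel": [
    [-0.009,0.004,0],
    [-0.009,0.004,-0.001],
    [-0.008,0.005,0],
    [-0.008,0.005,0],
    [-0.008,0.006,0],
    [-0.007,0.006,0]
  ],
  "turn": [
    [0,0,0],
    [0,0,0],
    [0,0,0],
    [0,0,0],
    [0,0,0],
    [0,0,0]
  ]
}}

```text
clock: 11.95
tool_pos: [0.5296, -0.0903, 0.0554]
ee_rot: [0.726, 3.056, -0.002]
force: [0.7, -1.0, 2.8]
grip_width: -0.004
```

```bash
python3 arc.py 337.5 6 "[.5512,-.0676]"
```

```text
deg 316.7 r 31.31 z 0.05545 f [ 0.7 -1.   2.8] tilt [ 0.0005 -0.0013] t 11.95 twist [-0.893  0.45 ]
[[-0.006, 0.008, 0], [-0.006, 0.007, 0], [-0.006, 0.007, 0], [-0.005, 0.008, 0], [-0.005, 0.008, 0], [-0.004, 0.008, 0]]
goal [ 0.52325519 -0.08101967]
```

Call:
{"name": "jog_arm", "arguments": {
  "travel": [
    [-0.005,0.008,0],
    [-0.006,0.007,0],
    [-0.006,0.007,0],
    [-0.005,0.008,0],
    [-0.005,0.008,0],
    [-0.004,0.008,0]
  ],
  "turn": [
    [0,0,0],
    [0,0,0],
    [0,0,0],
    [0,0,0],
    [0,0,0],
    [0,0,0]
  ]
}}

```text
clock: 12.55
tool_pos: [0.5227, -0.0805, 0.0554]
ee_rot: [0.726, 3.056, -0.002]
force: [0.8, -2.3, 3.8]
grip_width: -0.002
```

```bash
python3 arc.py 364 7 "[.5512,-.0678]"
```

```text
deg 339.2 r 31.23 z 0.05541 f [ 0.8 -2.3  3.8] tilt [ 0.0001 -0.0015] t 12.55 twist [-0.893  0.45 ]
[[-0.003, 0.009, 0], [-0.003, 0.009, 0], [-0.002, 0.009, 0], [-0.002, 0.009, 0], [-0.001, 0.009, 0], [-0.001, 0.01, 0], [-0.0, 0.01, 0]]
goal [ 0.5202034  -0.06734081]
```

Call:
{"name": "jog_arm", "arguments": {
  "travel": [
    [-0.003,0.009,0],
    [-0.003,0.009,0],
    [-0.002,0.009,0],
    [-0.002,0.009,0],
    [-0.001,0.009,0],
    [-0.001,0.01,0],
    [0,0.01,0]
  ],
  "turn": [
    [0,0,0],
    [0,0,0],
    [0,0,0],
    [0,0,0],
    [0,0,0],
    [0,0,0],
    [0,0,0]
  ]
}}

```text
clock: 13.25
tool_pos: [0.5196, -0.0664, 0.0553]
ee_rot: [-0.726, -3.056, 0.003]
force: [0.0, -2.3, 3.4]
grip_width: -0.001
```

```bash
python3 arc.py 364 7 "[.5512,-.0678]"
```

```text
deg 365.6 r 31.6 z 0.05529 f [ 0.  -2.3  3.4] tilt [-0.0009 -0.0017] t 13.25 twist [-0.893  0.45 ]
[[0.003, -0.001, 0], [-0.0, -0.001, 0], [-0.0, -0.001, 0], [-0.0, -0.001, 0], [-0.0, -0.001, 0], [-0.0, -0.001, 0], [-0.0, -0.001, 0]]
goal [ 0.5202034  -0.06734081]
```

Call:
{"name": "jog_arm", "arguments": {
  "travel": [
    [0,0,0.02],
    [0,0,0.05],
    [0,0,0.1],
    [0,0,0.2],
    [0,0,0.2],
    [-0.1,0.15,0.1],
    [-0.1,0.2,0],
    [-0.1,0.2,0],
    [-0.1,0.2,0],
    [-0.1,0.2,0],
    [0,0.2,0],
    [0,0.15,0],
    [0,0,0],
    [0,0,0]
  ],
  "turn": [
    [0,0,0],
    [0,0,0],
    [0,0,0],
    [0,0,0],
    [0,0,0],
    [0,0,0],
    [0,0,0],
    [0,0,0],
    [0,0,0],
    [0,0,0],
    [0,0,0],
    [0,0,0],
    [0,0,0],
    [0,0,0]
  ]
}}

```text
clock: 14.65
tool_pos: [0.4102, 0.2041, 0.2017]
ee_rot: [-0.727, -3.054, -0.007]
force: [-0.6, -0.6, -0.1]
grip_width: -0.002
```

```bash
python3 look.py 9; python3 - <<'E'
from h import *
ims={n:cv2.imread(f"pics/{n}9.png").astype(float).mean(2) for n in C}
for ns in(["top"],["scene"]):
    r=fit(ims,ns,np.array([.5505,-.0685]));print(ns,r.x,r.fun)
E
```

```text
scene [652.24052717  22.09502603]
top [-337.53393802  488.84770054]
{'clock': np.float64(14.75), 'q': array([ 0.3776,  0.1225,  1.8082,  0.0049,  1.2099, -0.726 ]), 'tool_pos': array([0.4105, 0.2034, 0.2015]), 'ee_rot': array([-0.7294, -3.0539, -0.0068]), 'force': array([ 0.3246,  0.3915, -0.084 ])}
['top'] [ 0.55128496 -0.06926907] -89.25645037215098
['scene'] [ 0.54845513 -0.06725579] -51.4221573052617
```

View pics/both9.png

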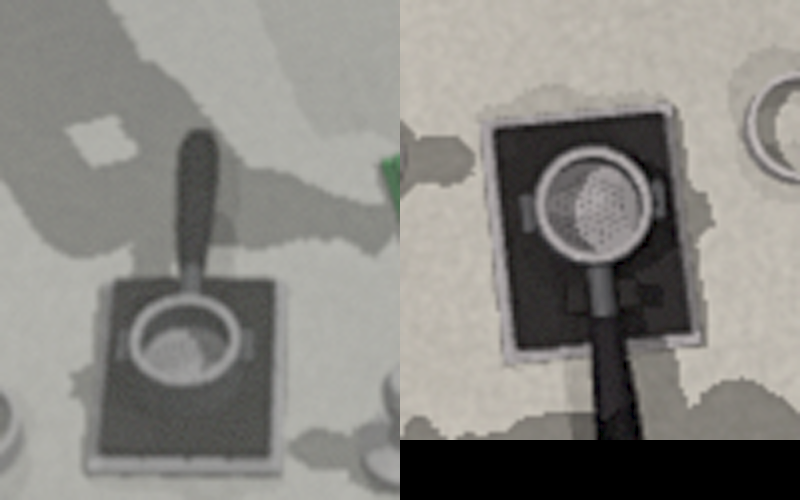

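The portafilter is still in its stand; each camera finds the lip within 0.1 mm of where it was at the start (top crop (595,205), scene crop (185,340)). The arm is clear, so I'm handing in.

```bash
python3 -c "
from rig import bot
print(bot.sign_off())"
```

```text
the job is handed in; nothing more can be done
None
```

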